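# Hang the slide carrier up to dry

## Robot

A 6-joint arm with a two-finger parallel gripper is mounted at the origin on a cart in front of the work surface, level with it; the furniture and walls round the work are solid. World frame = base frame: x ahead of the robot, y to its left, z up, the work surface at z = 0. Lengths are in mm, angles in degrees, forces in N, time in s.
With the tool pointing down it reaches from about 300 to 850 mm from the base axis. Payload 4.2 kg.
Tool frame: the origin (TCP) lies on the centre line of the jaws, within the pads' length; the fingertips stand 14 mm ahead of it and the grasp point (between the pads) lies 5 mm behind it; z points along the fingers, y is the line along which they close (so a half turn about z gives the same grasp; the last joint's range is limited). The gripper opens to 91 mm and grips with 3 to 60 N. Pads are 32 mm wide; open, the fingers measure 118 mm over their backs; the gripper's body (76 mm by 178 mm) begins 60 mm behind the grasp point.
Start: joints at [68.354, 18.312, 89.639, -0, 72.044, -1.146], TCP at [201.376, 538.6, 227.976] pointing down, gripper open.
Joint ranges: [-177.97, 177.97], [-48.28, 115.42], [12.27, 149.76], [-77.06, 257.06], [2.81, 150.46], [-146.56, 146.56]. Speed limits (degrees/s): [147.25, 147.25, 180, 180, 180, 180].

## Interface

Orientations are given as [roll, pitch, yaw] about the fixed x, y, z axes, in that order (R = Rz(yaw) Ry(pitch) Rx(roll)).
In Python, from workcell import * gives the robot as it stands. The module is installed in compiled form; this text tells all that it offers.
- The arm moves only by the shell command python3 -m crank 'ROWS' [FORCE]. ROWS is JSON, a list of rows, each an object of numbers: "grip": the finger opening in m, from 0 to 0.0912; "x", "y", "z": the shift along the tool's x, y, z in m; "yaw": the turn about the tool's z in rad. In form: [{"grip": .., "x": .., "y": .., "z": .., "yaw": ..}, ...]. A call has exactly 5 rows; each row is the pose to reach, as a shift and turn from the pose commanded when the call began, along the tool's axes at that moment; what a row does not reach only later rows make up. A row lasts 1/12 s, in which the tool goes at most 41.7 mm and 7.16 degrees, less where a joint would pass 70% of its speed; a pose out of reach is approached as far as the arm can. A call with a gripper value outside its range is refused whole. The fingers move at their own pace and stop on an object; FORCE is the grip in N (left out, the last holds). Time passes only in rows, so rows that repeat a pose let the fingers close, or fill a call up. It gives the time, the measured TCP pose, the force, the opening and the grip force at its end, in the units of the state.
- state(): the state, without advancing time (a new reading comes with each control period).
- grab_frame(name): name is "scene" or "top" or "wrist"; returns the picture (480x640x3 uint8, red, green, blue); there is no depth.
- camera_model(name): a dict with "intrinsics" (3x3 intrinsics, pixels), "R" (3x3) and "t" (3): a world point X has camera coordinates R X + t. Camera axes: x right, y down, z forward; pixel columns grow to the right and rows downward; lengths in mm; the calibration is good to about 2 mm. A picture is of the moment at which its call begins: read the wrist's pose just before it. camera_model takes no time and is no camera call; for the wrist camera it gives the pose at the moment of the call.
- job_done(): hands the job in; it is judged then, once.
The state is a dict: "time_s": time; "qpos": joint angles; "qvel": joint speeds; "effort": joint torques, N m; "ee_pos": TCP position; "ee_rot": TCP orientation; "force": force on the tool from outside, world axes, zero at the start; "torque": the same for the moment, N m; "gripper_width": finger opening in mm; "gripper_force": force on a finger pad.
Only numpy, scipy, OpenCV 4.12 (cv2) and the standard library are available. Lean on these libraries where they do the work, as an engineer would, in place of code of your own. Each camera call takes 0.05 s, during which the arm holds its last target. There are 200 camera calls.

## Task

The stained slides are ready to dry: lift the clear cover off the staining dish and stand it on the worktop, mouth down and clear of the dish. Then lift the slide carrier out by the grip on its handle, keep it level, and gently hang it by the handle over the bar of the drying stand, so that it hangs freely and level, with the middle of the handle on the bar. Leave the dish where it is and do not disturb the other things.

Things in the scene. Friction and masses are not known exactly. Their poses are not given: they have to be found in the camera images.
- dish: white plastic staining dish, open trough 104 (x) x 80 (y) x 62 mm tall, 4 mm walls and floor (inside 96 x 72 mm); loose, 0.45 kg. Origin: centre of its underside, z up. An outside ledge (122 x 98 mm, top 54 mm up) carries the cover. To its right stand fixed tip boxes, 150 mm tall, about x 0.54, y -0.23 m (75 mm round it); the worktop before them is free.
- cover: clear plastic hood, 114 (x) x 90 (y) x 57 mm tall without its grip, 3 mm walls, open below; it stands on the ledge round the dish wall with 2 mm play and must rise 55 mm to clear the carrier inside. x along the dish's x. Origin: centre of its open lower rim, z up.
- cover_grip (a point): middle of the cover's grey grip, 73 mm above the cover's lower rim: an upright bar 40 mm long (along the cover's x) and 12 mm thick (y; 14.5 mm bead at the top), rising from 57 to 86 mm above the rim. Axes as the cover's.
- carrier: loose white slide carrier, ten glass slides, 90 (x) x 62 (y) x 30 mm tall, in the dish under the cover, x along the dish's. Over it a rigid bail of 14 mm wide, 3 mm thick steel strip: uprights at x = -42 and +42 mm, a slightly roofed crosspiece (underside 70 mm up at the middle, 64 at the sides). A bar can pass below it along y: window 81 mm wide, from 30 mm up. Origin: underside centre, z up.
- carrier_grip (a point): grip of the carrier's handle, 89 mm above the carrier's underside and on its vertical axis: a grey upright block 26 mm long (x), 12 mm thick (y), from 75 to 99 mm above the underside, on a small 30 x 18 mm foot on the crosspiece. Axes as the carrier's. With the cover off, the block stands above the dish's rim.
- carrier_saddle (a point): underside of the middle of the handle's crosspiece, 70 mm above the carrier's underside: the spot that rests on the bar.
- stand: fixed steel drying stand: drip tray 120 (x) x 150 (y) x 14 mm, a post near its +y end, bent over into a horizontal bar along the stand's y. Bar 10 mm thick, its top 135 mm up, straight from y = +40 to -79 mm at x = 0, ending free at the -y side in a 16 mm ball (3 mm proud). Nothing of the stand is higher. Origin: centre of the tray's underside, on the worktop.
- bar_mid (a point): middle of the bar, on its top line (stand frame 0, -20, 135 mm). Axes as the stand's: y along the bar, toward the post.
- bar_end (a point): outer end of the bar's ball, on the bar's axis (stand frame 0, -95, 130 mm).
- petri_0: bystander: flat round petri dish, 91 mm across, 15 mm tall; origin at its underside's centre
- marker_0: bystander: marker pen lying on the worktop, 134 mm long (y), 13 mm thick; origin below its middle
- wash_blue: bystander: blue bottle, 51 mm across, 105 mm tall; origin at its underside's centre
- squeeze_bottle: bystander: white squeeze bottle, 43 mm across, 125 mm tall; origin at its underside's centre
- dropper: bystander: small brown bottle, 31 mm across, 72 mm tall; origin at its underside's centre
- tape_roll: bystander: roll of masking tape lying flat, 85 mm across, 19 mm tall; origin at its underside's centre
- rack_green: bystander: green open tube rack, 50 x 85 x 55 mm; origin at its underside's centre

How it is judged (in metres and radians):
On the way, in this order (a step that is already met when the one before it is completed fails the run):
1. the cover stands on the worktop, mouth down, clear of the dish (height (world z) of cover below 0.01 m and angle between cover's own z axis and vertical below 0.1 rad and horizontal distance between cover and dish above 0.09 m), for 0.2 s.
2. the carrier is lifted out of the dish, about level (z of carrier in the frame of dish above 0.063 m and angle between carrier's own z axis and vertical below 0.4 rad), for 0.1 s.
At the end, for the whole second after the job is handed in: Carrier at rest, its handle's middle on the bar (within 12 mm sideways, between ball and bend, 128-145 mm up), tilt < 0.2 rad. Cover on the worktop, mouth down (rim < 10 mm up, tilt < 0.1 rad), over 90 mm from the dish's centre. Dish upright (tilt < 0.1 rad) (all of step 1 and x of carrier_saddle in the frame of stand between -0.012 and 0.012 m and y of carrier_saddle in the frame of stand between -0.076 and 0.042 m and z of carrier_saddle in the frame of stand between 0.128 and 0.145 m and angle between carrier's own z axis and vertical below 0.2 rad and contact force between carrier and stand above 0.5 N and linear speed of carrier below 0.05 m/s and angle between dish's own z axis and vertical below 0.1 rad); the robot touches nothing.
It fails at once if the carrier tipped more than 0.6 rad (angle between carrier's own z axis and vertical above 0.6 rad).
It fails at once if the carrier was rammed against the stand with more than 50 N (contact force between carrier and stand above 50 N).
It fails at once if the dish shifted more than 40 mm (distance of dish from where it was at the start of the episode above 0.04 m).
It fails at once if a bystander shifted more than 30 mm (distance of any of petri_0, marker_0, wash_blue, squeeze_bottle, dropper, tape_roll, rack_green from where it was at the start of the episode above 0.03 m).
It also fails if it takes over 51 s, if anything falls off the work surface, if the arm or the gripper's body presses on something with over 40 N, if the wrist force passes 120 N, or if a joint passes its speed limit or range.

## Working session

There is one attempt and no reset: what is moved stays moved. The work goes in short steps, Python scripts to look and compute and a shell command to move; the robot and the scene stay as the last step left them, time stands still between calls to the robot, and variables do not carry over. Pictures are saved under pics/ and viewed, at most 10 in all, crops included, and the job is handed in when it is done.

```bash
mkdir -p pics
python3 - <<'E'
from workcell import *
import cv2,json
s=state();print(s)
for n in("scene","top"):
    im=grab_frame(n);cv2.imwrite(f"pics/{n}0.png",im[:,:,::-1])
    m=camera_model(n);print(n,m)
E
```

```text
{'time_s': 0.0, 'qpos': array([ 6.83548373e+01,  1.83521023e+01,  8.97058556e+01, -3.03547054e-03,
        7.20444376e+01, -1.14640898e+00]), 'qvel': array([-0.08086602, -0.08636241, -0.02583865, -0.06963876, -0.02038439,
        0.02151104]), 'effort': array([-6.55205404e-04, -4.12456405e+01, -2.31969523e+01,  7.26050930e-02,
        4.57211479e-02, -1.47036385e-04]), 'ee_pos': array([201.19957669, 538.13757211, 227.11937298]), 'ee_rot': array([-1.79897567e+02,  8.36720478e-04,  1.59502185e+02]), 'force': array([-0.49567147,  0.06507111,  0.09541199]), 'torque': array([-0.01958302, -0.03994778,  0.03108801]), 'gripper_force': 0.0, 'gripper_width': 91.19691824226608}
scene {'intrinsics': array([[516.79022888,   0.        , 319.83902666],
       [  0.        , 516.79022888, 241.30319234],
       [  0.        ,   0.        ,   1.        ]]), 'R': array([[ 0.88920676, -0.45746635, -0.00598966],
       [-0.32259032, -0.61764852, -0.71724877],
       [ 0.32441767,  0.63971466, -0.69679145]]), 't': array([-410.57922108,  404.0983791 ,  828.92914998])}
top {'intrinsics': array([[468.48261778,   0.        , 313.64650081],
       [  0.        , 468.48261778, 236.55341224],
       [  0.        ,   0.        ,   1.        ]]), 'R': array([[ 0.0100252 , -0.99993266,  0.00584583],
       [-0.97977947, -0.01099109, -0.19977835],
       [ 0.19982915, -0.0037248 , -0.97982368]]), 't': array([ 209.68864126,  582.67528289, 1202.02874532])}
```

View pics/scene0.png

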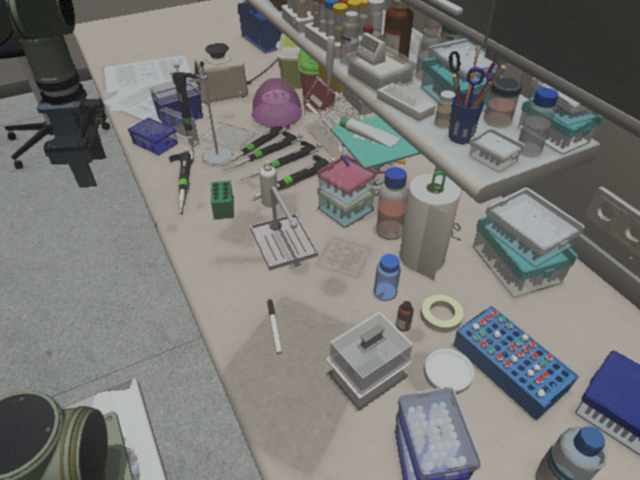

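View pics/top0.png

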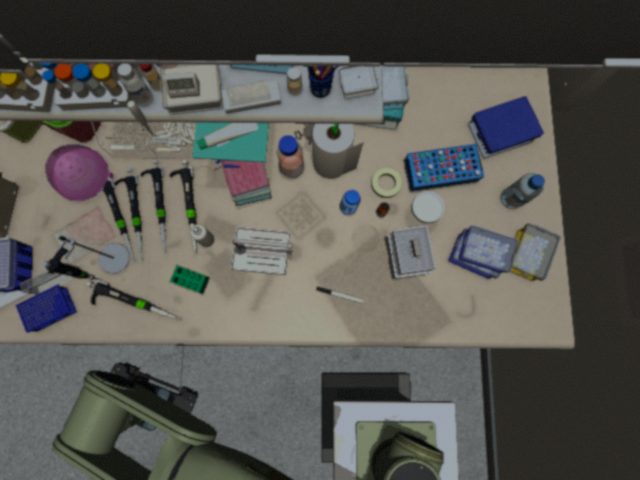

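The scene view shows the cover's grip near (373,338) and the stand near (285,240). In the top view they are near (416,248) and (262,252). I'll enlarge all four areas.

Run:
```python
import cv2,numpy as np
def crop(n,u,v,w=100,h=75,k=4):
    im=cv2.imread(f"pics/{n}0.png")[v:v+h,u:u+w]
    im=cv2.convertScaleAbs(cv2.resize(im,None,fx=k,fy=k,interpolation=cv2.INTER_CUBIC),alpha=1.2)
    for i in range(0,w,10):
        cv2.line(im,(i*k,0),(i*k,6 if i%50 else 14),(0,0,255),1); 
        if i%20==0: cv2.putText(im,str(u+i),(i*k,24),0,.35,(0,0,255),1)
    for j in range(0,h,10):
        cv2.line(im,(0,j*k),(6,j*k),(0,0,255),1)
        if j%20==0 and j: cv2.putText(im,str(v+j),(8,j*k+4),0,.35,(0,0,255),1)
    return im
a=np.vstack([np.hstack([crop("scene",325,310),crop("scene",240,195)]),np.hstack([crop("top",370,215),crop("top",220,220)])])
cv2.imwrite("pics/c1.png",a)
```

```text
(no output)
```

View pics/c1.png

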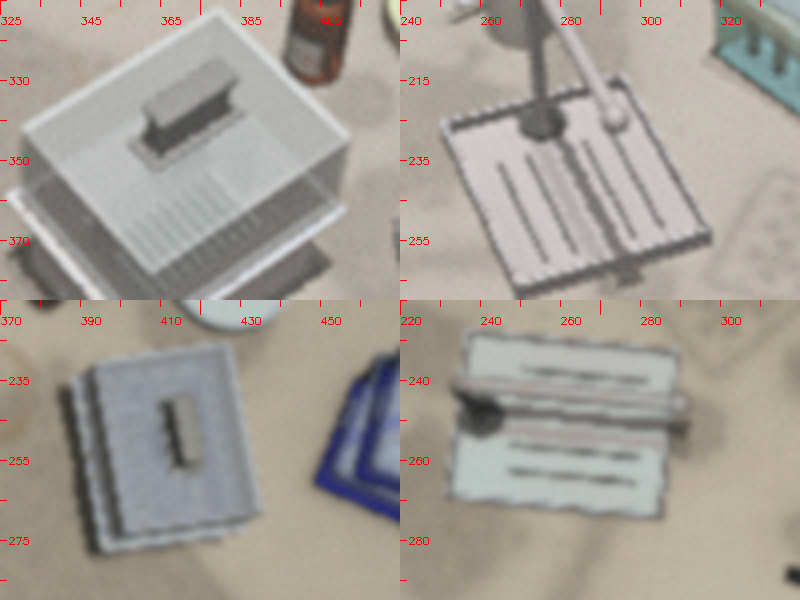

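The crops show the grip's top face centre at about scene (372.5,332.5) and top (417,247.5). The bar's ball is at scene (293,224.5) and top (290,245.7). The tray and cover corners are clear enough to read too.

```bash
cat > h.py <<'E'
from workcell import *
import numpy as np
from scipy.optimize import least_squares
def ray(m,p):
    K,R,t=m["intrinsics"],np.array(m["R"]),np.array(m["t"])
    d=R.T@np.linalg.inv(K)@np.array([p[0],p[1],1.]);return -R.T@t,d/np.linalg.norm(d)
def tri(rays):
    A=sum(np.eye(3)-np.outer(d,d) for c,d in rays);b=sum((np.eye(3)-np.outer(d,d))@c for c,d in rays)
    X=np.linalg.solve(A,b);return X,[np.linalg.norm((np.eye(3)-np.outer(d,d))@(X-c)) for c,d in rays]
def plane(r,z):
    c,d=r;return c+d*(z-c[2])/d[2]
E
python3 - <<'E'
from h import *
np.set_printoptions(precision=1,suppress=True)
S,T=camera_model("scene"),camera_model("top")
s1=lambda x,y:ray(S,(325+x/4-.4,310+y/4-.4)); s2=lambda x,y:ray(S,(240+(x-400)/4-.4,195+y/4-.4))
t1=lambda x,y:ray(T,(370+x/4-.4,215+(y-300)/4-.4)); t2=lambda x,y:ray(T,(220+(x-400)/4-.4,220+(y-300)/4-.4))
print("griptop",*tri([s1(190,90),t1(189,430)]))
print("ball",*tri([s2(613,118),t2(680,403)]))
C=[plane(t1(*p),111) for p in[(95,365),(230,345),(262,510),(120,535)]];print("cover",C,np.mean(C,0))
C=[plane(s1(*p),111) for p in[(22,132),(220,8),(350,135),(153,273)]];print("coverS",C,np.mean(C,0))
g=[plane(t1(*p),140) for p in[(184.5,393),(194,466)]];print("gripends",g, np.degrees(np.arctan2(*(g[0]-g[1])[1::-1])))
for n,C in(("top",[plane(t2(*p),14) for p in[(467,332),(680,352),(660,518),(450,497)]]),("scene",[plane(s2(*p),14) for p in[(443,123),(625,78),(712,240),(518,292)]])):
    print("tray",n,C,np.mean(C,0))
b=[plane(t2(*p),130) for p in[(680,403),(480,383)]];print("bar",b,np.degrees(np.arctan2(*(b[1]-b[0])[1::-1])))
b=[plane(s2(*p),130) for p in[(613,118),(552,0)]];print("barS",b,np.degrees(np.arctan2(*(b[1]-b[0])[1::-1])))
for n,u,v,z in(("marker",341,295,6),("tape",387,182,19),("wash",350,203,105),("dropper",383,210,72),("petri",428,208,15),("tipbox",484,250,150),("greenrack",189,279,55),("squeeze",202,236,125)):print(n,plane(ray(T,(u,v)),z)[:2])
E
```

```text
griptop [540.1 -42.3 141.5] [np.float64(0.6834096316491237), np.float64(0.683409631649041)]
ball [541.5 276.6 132.4] [np.float64(0.505287063293888), np.float64(0.5052870632940007)]
cover [array([587. ,  10.3, 111. ]), array([601.2, -77.6, 111. ]), array([493.8, -93.8, 111. ]), array([476.8,  -3. , 111. ])] [539.7 -41.  111. ]
coverS [array([477.6,  -9.8, 111. ]), array([590.1,   8.3, 111. ]), array([603.3, -76.9, 111. ]), array([492.8, -95.7, 111. ])] [540.9 -43.5 111. ]
gripends [array([563.3, -40.4, 140. ]), array([516.9, -44.8, 140. ])] 5.385879484466405
tray top [array([612.5, 431.9,  14. ]), array([599.9, 282.9,  14. ]), array([483.5, 294.2,  14. ]), array([496.4, 438.6,  14. ])] [548.1 361.9  14. ]
tray scene [array([497.8, 441.1,  14. ]), array([614.2, 427.3,  14. ]), array([598.1, 276.1,  14. ]), array([482.9, 290.1,  14. ])] [548.2 358.6  14. ]
bar [array([542.4, 276.6, 130. ]), array([553.9, 403.1, 130. ])] 84.83469678867141
barS [array([542. , 279.1, 130. ]), array([553.5, 384.5, 130. ])] 83.80932463430204
marker [428.8 139.2]
tape [749.2   8.6]
wash [661.9 121.4]
dropper [652.7  29.9]
petri [ 675.1 -106.3]
tipbox [ 532.4 -206.7]
greenrack [462.8 544.2]
squeeze [565.  499.9]
```

```bash
python3 -m crank '[{"grip":0.09,"x":-0.02,"y":-0.016,"z":0,"yaw":0},{"grip":0.09,"x":-0.05,"y":-0.04,"z":0,"yaw":0},{"grip":0.09,"x":-0.08,"y":-0.065,"z":0,"yaw":0},{"grip":0.09,"x":-0.11,"y":-0.09,"z":0,"yaw":0},{"grip":0.09,"x":-0.14,"y":-0.114,"z":0,"yaw":0}]'
python3 -m crank '[{"grip":0.09,"x":-0.03,"y":-0.024,"z":0,"yaw":0},{"grip":0.09,"x":-0.06,"y":-0.049,"z":0,"yaw":0},{"grip":0.09,"x":-0.09,"y":-0.073,"z":0,"yaw":0},{"grip":0.09,"x":-0.12,"y":-0.098,"z":0,"yaw":0},{"grip":0.09,"x":-0.15,"y":-0.122,"z":0,"yaw":0}]'
python3 -m crank '[{"grip":0.09,"x":-0.03,"y":-0.024,"z":0,"yaw":0},{"grip":0.09,"x":-0.06,"y":-0.049,"z":0,"yaw":0},{"grip":0.09,"x":-0.09,"y":-0.073,"z":0,"yaw":0},{"grip":0.09,"x":-0.12,"y":-0.098,"z":0,"yaw":0},{"grip":0.09,"x":-0.15,"y":-0.122,"z":0,"yaw":0}]'
python3 -m crank '[{"grip":0.09,"x":-0.025,"y":-0.02,"z":0,"yaw":-0.1},{"grip":0.09,"x":-0.05,"y":-0.04,"z":0,"yaw":-0.2},{"grip":0.09,"x":-0.07,"y":-0.058,"z":0,"yaw":-0.31},{"grip":0.09,"x":-0.08,"y":-0.067,"z":0,"yaw":-0.41},{"grip":0.09,"x":-0.08,"y":-0.067,"z":0,"yaw":-0.508}]'
python3 - <<'E'
from h import *
import cv2,pickle
s=state();m=camera_model("wrist");im=grab_frame("wrist");cv2.imwrite("pics/w1.png",im[:,:,::-1]);pickle.dump(m,open("w1.pkl","wb"));print(s["ee_pos"],s["ee_rot"],s["qpos"],m)
E
```

```text
time_s: 0.52
ee_pos: [292.8, 380.9, 227.5]
ee_rot: [-179.9, -0.0, 159.6]
force: [1.3, 0.1, -1.0]
gripper_width: 89.9
gripper_force: 0.0
time_s: 0.93
ee_pos: [390.6, 214.0, 227.8]
ee_rot: [-180.0, -0.0, 159.5]
force: [0.4, 0.7, 0.4]
gripper_width: 90.1
gripper_force: 0.0
time_s: 1.35
ee_pos: [488.4, 47.2, 227.7]
ee_rot: [-180.0, -0.0, 159.5]
force: [-0.0, 0.6, -0.5]
gripper_width: 89.8
gripper_force: 0.0
time_s: 1.77
ee_pos: [540.7, -44.4, 227.1]
ee_rot: [-180.0, -0.0, -171.3]
force: [0.2, 0.2, -0.5]
gripper_width: 90.0
gripper_force: 0.0
[540.72123058 -44.39333264 227.1404275 ] [-1.79950087e+02 -2.90167868e-02 -1.71294470e+02] [-5.87505765e+00  1.54274893e+01  9.39269035e+01 -5.89351309e-02
  7.06611339e+01 -1.04561076e+02] {'intrinsics': array([[421.59951801,   0.        , 323.40077053],
       [  0.        , 421.59951801, 233.15369558],
       [  0.        ,   0.        ,   1.        ]]), 'R': array([[-0.15226362,  0.98833904, -0.00131393],
       [ 0.94430189,  0.14587141,  0.29498384],
       [ 0.29173571,  0.04367456, -0.95550134]]), 't': array([ 126.51409916, -536.68004633,  235.74456663])}
```

View pics/w1.png

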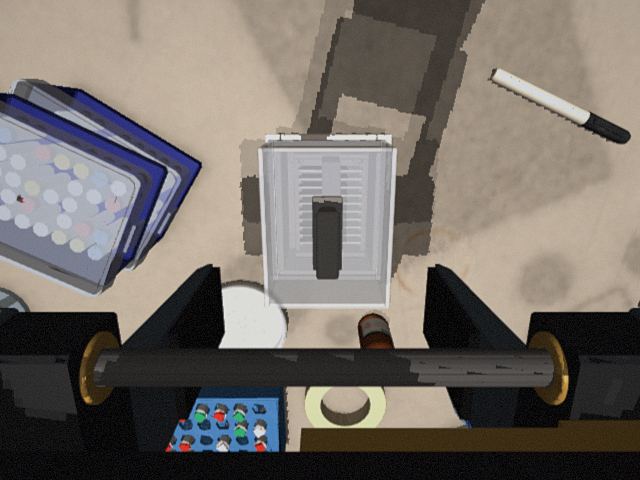

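The wrist view shows the cover squarely, with corners near (259,148), (396,148), (391,306) and (264,306). The grip's top face is centred near (327.5,242). The marker and the brown bottle are clear of it.

Run:
```python
from h import *
import pickle
np.set_printoptions(precision=1,suppress=True)
m=pickle.load(open("w1.pkl","rb"));S,T=camera_model("scene"),camera_model("top")
print(tri([ray(m,(327.5,242)),ray(S,(372.1,332.1)),ray(T,(416.8,247.1))]))
for p in[(327.5,207),(327.5,278)]:print(plane(ray(m,p),140))
C=[plane(ray(m,p),111) for p in[(259,148),(396,148),(391,306),(264,306)]];print(C,np.mean(C,0))
for a,b in((0,3),(1,2),(0,1),(3,2)):d=C[b]-C[a];print(np.hypot(*d[:2]),np.degrees(np.arctan2(d[1],d[0])))
print("dropper",plane(ray(m,(373,325)),72))
```

```text
(array([539. , -42.4, 140.9]), [np.float64(2.321691203941829), np.float64(1.8551243275448301), np.float64(0.5499995643724109)])
[515.3 -46.  140. ]
[560.3 -38.9 140. ]
[array([490.7, -93.8, 111. ]), array([477.4,  -7.5, 111. ]), array([587. ,  11.5, 111. ]), array([600.9, -78.3, 111. ])] [539. -42. 111.]
111.35105261546121 8.01679859558103
111.31195181303274 9.827676665910644
87.3063402989413 98.76570129848558
90.82480644855464 98.79642866183032
dropper [625.  10.  72.]
```

```bash
python3 -m crank '[{"grip":0.05,"x":0.001,"y":0.002,"z":0.015,"yaw":0},{"grip":0.05,"x":0.001,"y":0.002,"z":0.035,"yaw":0},{"grip":0.05,"x":0.001,"y":0.002,"z":0.055,"yaw":0},{"grip":0.05,"x":0.001,"y":0.002,"z":0.07,"yaw":0},{"grip":0.05,"x":0.001,"y":0.002,"z":0.08,"yaw":0}]' 20
python3 -m crank '[{"grip":0.05,"x":0,"y":0,"z":0.008,"yaw":0},{"grip":0.05,"x":0,"y":0,"z":0.015,"yaw":0},{"grip":0.04,"x":0,"y":0,"z":0.017,"yaw":0},{"grip":0.03,"x":0,"y":0,"z":0.017,"yaw":0},{"grip":0.02,"x":0,"y":0,"z":0.017,"yaw":0}]'
python3 -m crank '[{"grip":0.005,"x":0,"y":0,"z":0,"yaw":0},{"grip":0.005,"x":0,"y":0,"z":0,"yaw":0},{"grip":0.005,"x":0,"y":0,"z":0,"yaw":0},{"grip":0.005,"x":0,"y":0,"z":0,"yaw":0},{"grip":0.005,"x":0,"y":0,"z":0,"yaw":0}]' 20
```

```text
time_s: 2.23
ee_pos: [537.0, -39.3, 146.0]
ee_rot: [179.9, -0.2, -171.5]
force: [0.2, -0.0, -0.4]
gripper_width: 59.7
gripper_force: 0.0
time_s: 2.65
ee_pos: [538.8, -39.8, 131.5]
ee_rot: [-180.0, 0.1, -171.4]
force: [0.4, -0.2, 0.5]
gripper_width: 32.8
gripper_force: 0.0
time_s: 3.07
ee_pos: [538.7, -40.0, 131.4]
ee_rot: [-180.0, 0.1, -171.4]
force: [0.8, -0.2, 2.5]
gripper_width: 11.6
gripper_force: 20.0
```

```bash
python3 -m crank '[{"grip":0.005,"x":0,"y":0,"z":-0.003,"yaw":0},{"grip":0.005,"x":0,"y":0,"z":-0.008,"yaw":0},{"grip":0.005,"x":0,"y":0,"z":-0.014,"yaw":0},{"grip":0.005,"x":0,"y":0,"z":-0.022,"yaw":0},{"grip":0.005,"x":0,"y":0,"z":-0.03,"yaw":0}]' 25
python3 -m crank '[{"grip":0.005,"x":0,"y":0,"z":-0.01,"yaw":0},{"grip":0.005,"x":0,"y":0,"z":-0.02,"yaw":0},{"grip":0.005,"x":0,"y":0,"z":-0.03,"yaw":0},{"grip":0.005,"x":0,"y":0,"z":-0.04,"yaw":0},{"grip":0.005,"x":0,"y":0,"z":-0.05,"yaw":0}]'
python3 - <<'E'
from h import *
import cv2
im=grab_frame("scene");cv2.imwrite("pics/s2.png",cv2.resize(im[280:420,270:470,::-1],None,fx=3,fy=3,interpolation=2))
E
```

```text
time_s: 3.48
ee_pos: [538.3, -39.7, 161.8]
ee_rot: [180.0, 0.0, -171.4]
force: [-0.1, -1.1, -1.2]
gripper_width: 11.7
gripper_force: 25.0
time_s: 3.9
ee_pos: [538.4, -39.8, 212.2]
ee_rot: [-180.0, 0.0, -171.4]
force: [-0.1, 0.5, -1.2]
gripper_width: 11.9
gripper_force: 25.0
```

View pics/s2.png

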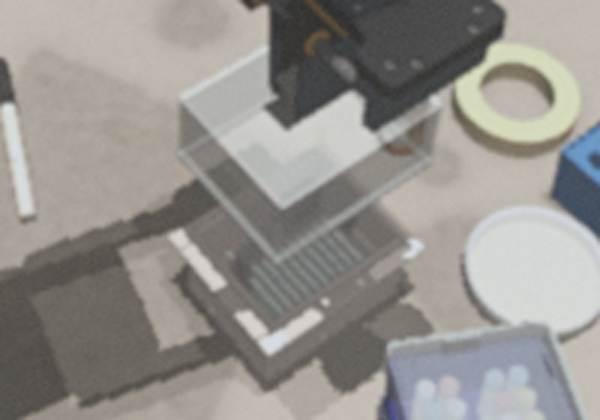

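The cover is off and hanging level, with the carrier left in the dish. I'll carry it to the free spot at +y.

```bash
python3 -m crank '[{"grip":0.005,"x":-0.003,"y":0.02,"z":0,"yaw":0},{"grip":0.005,"x":-0.008,"y":0.053,"z":0,"yaw":0},{"grip":0.005,"x":-0.014,"y":0.09,"z":0,"yaw":0},{"grip":0.005,"x":-0.019,"y":0.127,"z":0,"yaw":0},{"grip":0.005,"x":-0.023,"y":0.153,"z":0,"yaw":0}]'
python3 -m crank '[{"grip":0.005,"x":0,"y":0,"z":0.015,"yaw":0},{"grip":0.005,"x":0,"y":0,"z":0.04,"yaw":0},{"grip":0.005,"x":0,"y":0,"z":0.07,"yaw":0},{"grip":0.005,"x":0,"y":0,"z":0.1,"yaw":0},{"grip":0.005,"x":0,"y":0,"z":0.115,"yaw":0}]'
python3 -m crank '[{"grip":0.005,"x":0,"y":0,"z":0.006,"yaw":0},{"grip":0.005,"x":0,"y":0,"z":0.011,"yaw":0},{"grip":0.005,"x":0,"y":0,"z":0.015,"yaw":0},{"grip":0.005,"x":0,"y":0,"z":0.017,"yaw":0},{"grip":0.005,"x":0,"y":0,"z":0.018,"yaw":0}]'
```

```text
time_s: 4.37
ee_pos: [537.8, 117.6, 211.1]
ee_rot: [179.9, 0.0, -171.4]
force: [0.4, -0.1, -0.9]
gripper_width: 11.9
gripper_force: 25.0
time_s: 4.78
ee_pos: [536.1, 114.8, 92.8]
ee_rot: [-180.0, -0.3, -171.4]
force: [-0.6, -0.7, -0.7]
gripper_width: 11.8
gripper_force: 25.0
time_s: 5.2
ee_pos: [538.8, 115.0, 78.7]
ee_rot: [180.0, 0.1, -171.4]
force: [-0.4, 0.1, -1.1]
gripper_width: 11.8
gripper_force: 25.0
```

```bash
python3 -m crank '[{"grip":0.005,"x":0,"y":0,"z":0.001,"yaw":0},{"grip":0.005,"x":0,"y":0,"z":0.002,"yaw":0},{"grip":0.005,"x":0,"y":0,"z":0.002,"yaw":0},{"grip":0.005,"x":0,"y":0,"z":0.002,"yaw":0},{"grip":0.005,"x":0,"y":0,"z":0.002,"yaw":0}]'
```

```text
time_s: 5.62
ee_pos: [538.8, 115.1, 77.4]
ee_rot: [180.0, 0.1, -171.4]
force: [-1.2, 0.8, 6.4]
gripper_width: 11.8
gripper_force: 25.0
```

```bash
python3 -m crank '[{"grip":0.02,"x":0,"y":0,"z":0,"yaw":0},{"grip":0.035,"x":0,"y":0,"z":0,"yaw":0},{"grip":0.05,"x":0,"y":0,"z":0,"yaw":0},{"grip":0.05,"x":0,"y":0,"z":-0.01,"yaw":0},{"grip":0.05,"x":0,"y":0,"z":-0.035,"yaw":0}]'
python3 -m crank '[{"grip":0.05,"x":0,"y":0,"z":-0.03,"yaw":0},{"grip":0.05,"x":0,"y":0,"z":-0.06,"yaw":0},{"grip":0.05,"x":0,"y":0,"z":-0.09,"yaw":0},{"grip":0.05,"x":0,"y":0,"z":-0.11,"yaw":0},{"grip":0.05,"x":0,"y":0,"z":-0.115,"yaw":0}]'
python3 -m crank '[{"grip":0.05,"x":0.003,"y":-0.02,"z":0,"yaw":0},{"grip":0.05,"x":0.008,"y":-0.053,"z":0,"yaw":0},{"grip":0.05,"x":0.014,"y":-0.09,"z":0,"yaw":0},{"grip":0.05,"x":0.019,"y":-0.127,"z":0,"yaw":0},{"grip":0.05,"x":0.023,"y":-0.153,"z":0,"yaw":0}]'
python3 -m crank '[{"grip":0.05,"x":0,"y":0,"z":0,"yaw":0},{"grip":0.05,"x":0,"y":0,"z":0,"yaw":0},{"grip":0.05,"x":0,"y":0,"z":0,"yaw":0},{"grip":0.05,"x":0,"y":0,"z":0,"yaw":0},{"grip":0.05,"x":0,"y":0,"z":0,"yaw":0}]'
python3 - <<'E'
from h import *
import cv2,pickle
s=state();m=camera_model("wrist");im=grab_frame("wrist");pickle.dump(m,open("w2.pkl","wb"))
sc=grab_frame("scene");tp=grab_frame("top");cv2.imwrite("pics/w2.png",im[:,:,::-1]);cv2.imwrite("pics/sc2.png",sc[:,:,::-1]);cv2.imwrite("pics/tp2.png",tp[:,:,::-1]);print(s["ee_pos"],s["ee_rot"])
c=cv2.resize(im[110:350,200:520],None,fx=2.5,fy=2.5,interpolation=2);cv2.imwrite("pics/w2c.png",c[:,:,::-1])
E
```

```text
time_s: 6.03
ee_pos: [535.8, 114.5, 108.8]
ee_rot: [-180.0, -0.4, -171.4]
force: [-0.2, -0.6, 0.2]
gripper_width: 42.7
gripper_force: 0.0
time_s: 6.45
ee_pos: [540.1, 115.3, 230.7]
ee_rot: [180.0, 0.5, -171.4]
force: [0.4, -0.6, 0.1]
gripper_width: 50.1
gripper_force: 0.0
time_s: 6.87
ee_pos: [537.5, -42.2, 225.1]
ee_rot: [-180.0, -0.1, -171.4]
force: [-0.0, -0.3, -0.1]
gripper_width: 49.7
gripper_force: 0.0
time_s: 7.28
ee_pos: [538.2, -38.6, 225.7]
ee_rot: [180.0, -0.0, -171.3]
force: [-0.7, -0.4, -0.7]
gripper_width: 50.2
gripper_force: 0.0
[538.24021695 -38.5953924  225.72132309] [ 1.79974581e+02 -2.08120325e-02 -1.71298603e+02]
```

View pics/w2c.png

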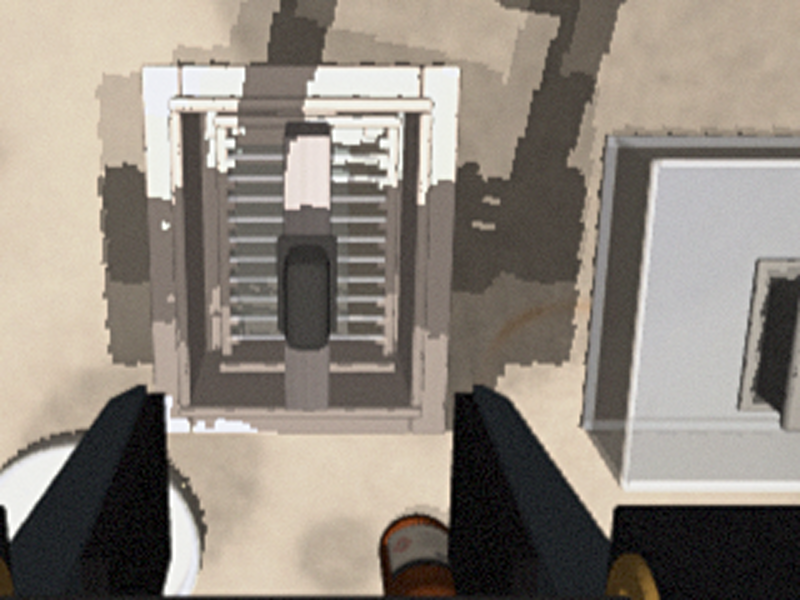

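The dish is open. The carrier's grip block has its top face at crop (286–328, 256–347), which is about (322.5,230) in the full frame. The cover stands flat on the right, clear of the dish.

Run:
```python
from h import *
import pickle
np.set_printoptions(precision=1,suppress=True)
m=pickle.load(open("w2.pkl","rb"))
f=lambda x,y:ray(m,(200+(x+.5)/2.5-.5,110+(y+.5)/2.5-.5))
for z in(93,103,113):
    a,b=plane(f(307,256),z),plane(f(307,347),z);l,r=plane(f(286,300),z),plane(f(328,300),z)
    print(z,(a+b)/2,(l+r)/2,"len",np.linalg.norm(b-a),np.linalg.norm(l-r),"yaw",np.degrees(np.arctan2(*(b-a)[1::-1])))
C=[plane(f(*p),62) for p in[(170,100),(432,100),(418,412),(180,412)]];print("dishrim",C,np.mean(C,0))
C=[plane(f(*p),54) for p in[(143,67),(461,67),(447,433),(165,433)]];print("ledge",C,np.mean(C,0))
```

```text
93 [541.3 -38.8  93. ] [540.7 -38.9  93. ] len 27.25136714429353 12.035058780343324 yaw 8.71665857494997
103 [538.3 -39.2 103. ] [537.7 -39.3 103. ] len 26.309392217888917 11.61905309707389 yaw 8.716658574950008
113 [535.3 -39.7 113. ] [534.7 -39.8 113. ] len 25.367417291484415 11.203047413804462 yaw 8.716658574950008
dishrim [array([494.2, -87.6,  62. ]), array([482.3, -10. ,  62. ]), array([582.2,   4.3,  62. ]), array([594.1, -72.9,  62. ])] [538.2 -41.6  62. ]
ledge [array([486.6, -97.8,  54. ]), array([471.9,  -2.1,  54. ]), array([591.5,  16.7,  54. ]), array([606. , -77.6,  54. ])] [539.  -40.2  54. ]
```

```bash
python3 -m crank '[{"grip":0.05,"x":0,"y":0,"z":0.015,"yaw":0},{"grip":0.05,"x":0,"y":0,"z":0.035,"yaw":0},{"grip":0.05,"x":0,"y":0,"z":0.05,"yaw":0},{"grip":0.05,"x":0,"y":0,"z":0.06,"yaw":0},{"grip":0.05,"x":0,"y":0,"z":0.06,"yaw":0}]'
python3 - <<'E'
from h import *
import cv2,pickle
s=state();m=camera_model("wrist");im=grab_frame("wrist");pickle.dump(m,open("w3.pkl","wb"));cv2.imwrite("pics/w3.png",im[:,:,::-1]);print(s["ee_pos"],s["ee_rot"])
c=cv2.resize(im[60:360,200:440],None,fx=2,fy=2,interpolation=2);
sc=cv2.resize(cv2.imread("pics/sc2.png")[300:400,320:420],None,fx=3,fy=3,interpolation=2);t=cv2.resize(cv2.imread("pics/tp2.png")[210:285,375:450],None,fx=4,fy=4,interpolation=2)
cv2.imwrite("pics/w3c.png",np.hstack([c[:,:,::-1],np.vstack([sc,t])]))
E
```

```text
time_s: 7.85
ee_pos: [537.0, -39.3, 163.9]
ee_rot: [179.9, -0.2, -171.4]
force: [-0.9, -0.0, 0.1]
gripper_width: 49.9
gripper_force: 0.0
[536.99263934 -39.28001717 163.8740927 ] [ 179.93162813   -0.2427325  -171.35967488]
```

View pics/w3c.png

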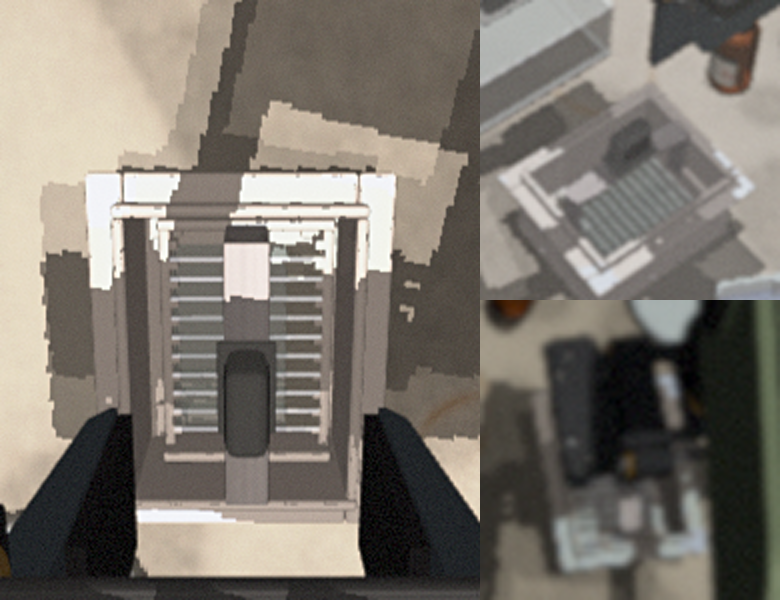

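The closer wrist view puts the block's top face at (247,406) in the crop, about (323.3,262.8) in the frame. It is centred between the open fingers.

Run:
```python
from h import *
import pickle
np.set_printoptions(precision=1,suppress=True)
a,b=[pickle.load(open(f,"rb")) for f in("w2.pkl","w3.pkl")];S=camera_model("scene")
print(tri([ray(a,(322.5,230.1)),ray(b,(323.3,262.7))]))
print(tri([ray(a,(322.5,230.1)),ray(b,(323.3,262.7)),ray(S,(370.5,342.5))]))
print([plane(ray(b,p),103) for p in((323.3,238.7),(323.3,287.2),(323.3,262.7))])
```

```text
(array([543.1, -38.4,  85.7]), [np.float64(0.07410340203370254), np.float64(0.07410340203373648)])
(array([538.1, -39.7, 106.4]), [np.float64(1.079657515437073), np.float64(2.605213236237601), np.float64(3.66884793387238)])
[array([522.8, -41.5, 103. ]), array([551.1, -37.2, 103. ]), array([536.6, -39.4, 103. ])]
```

```bash
python3 -m crank '[{"grip":0.05,"x":0,"y":0,"z":0.015,"yaw":0},{"grip":0.05,"x":0,"y":0,"z":0.035,"yaw":0},{"grip":0.05,"x":0,"y":0,"z":0.055,"yaw":0},{"grip":0.04,"x":0,"y":0,"z":0.066,"yaw":0},{"grip":0.04,"x":0,"y":0,"z":0.07,"yaw":0}]' 15
python3 -m crank '[{"grip":0.03,"x":0,"y":0,"z":0,"yaw":0},{"grip":0.02,"x":0,"y":0,"z":0,"yaw":0},{"grip":0.01,"x":0,"y":0,"z":0,"yaw":0},{"grip":0.005,"x":0,"y":0,"z":0,"yaw":0},{"grip":0.005,"x":0,"y":0,"z":0,"yaw":0}]' 20
python3 -m crank '[{"grip":0.005,"x":0,"y":0,"z":0,"yaw":0},{"grip":0.005,"x":0,"y":0,"z":0,"yaw":0},{"grip":0.005,"x":0,"y":0,"z":0,"yaw":0},{"grip":0.005,"x":0,"y":0,"z":0,"yaw":0},{"grip":0.005,"x":0,"y":0,"z":0,"yaw":0}]' 35
```

```text
time_s: 8.32
ee_pos: [538.1, -39.6, 95.2]
ee_rot: [180.0, -0.1, -171.4]
force: [0.2, -0.6, 0.8]
gripper_width: 41.0
gripper_force: 0.0
time_s: 8.73
ee_pos: [538.9, -39.7, 96.8]
ee_rot: [-180.0, 0.1, -171.4]
force: [0.4, 2.0, 4.3]
gripper_width: 12.3
gripper_force: 20.0
time_s: 9.15
ee_pos: [538.8, -39.6, 96.8]
ee_rot: [-180.0, 0.1, -171.4]
force: [-0.5, 1.3, 5.9]
gripper_width: 11.6
gripper_force: 35.0
```

```bash
python3 -m crank '[{"grip":0.005,"x":0,"y":0,"z":-0.003,"yaw":0},{"grip":0.005,"x":0,"y":0,"z":-0.009,"yaw":0},{"grip":0.005,"x":0,"y":0,"z":-0.018,"yaw":0},{"grip":0.005,"x":0,"y":0,"z":-0.028,"yaw":0},{"grip":0.005,"x":0,"y":0,"z":-0.036,"yaw":0}]'
python3 -m crank '[{"grip":0.005,"x":0,"y":0,"z":-0.015,"yaw":0},{"grip":0.005,"x":0,"y":0,"z":-0.035,"yaw":0},{"grip":0.005,"x":0,"y":0,"z":-0.055,"yaw":0},{"grip":0.005,"x":0,"y":0,"z":-0.073,"yaw":0},{"grip":0.005,"x":0,"y":0,"z":-0.083,"yaw":0}]'
python3 -m crank '[{"grip":0.005,"x":0,"y":0,"z":0,"yaw":0},{"grip":0.005,"x":0,"y":0,"z":0,"yaw":0},{"grip":0.005,"x":0,"y":0,"z":0,"yaw":0},{"grip":0.005,"x":0,"y":0,"z":0,"yaw":0},{"grip":0.005,"x":0,"y":0,"z":0,"yaw":0}]'
```

```text
time_s: 9.57
ee_pos: [538.6, -39.9, 133.2]
ee_rot: [-180.0, 0.1, -171.4]
force: [-0.4, -0.8, -2.6]
gripper_width: 11.9
gripper_force: 35.0
time_s: 9.98
ee_pos: [539.3, -39.9, 218.0]
ee_rot: [-179.9, 0.2, -171.4]
force: [0.7, 0.2, -1.9]
gripper_width: 11.6
gripper_force: 35.0
time_s: 10.4
ee_pos: [537.8, -39.7, 213.8]
ee_rot: [180.0, -0.1, -171.4]
force: [0.0, 0.7, -1.8]
gripper_width: 11.8
gripper_force: 35.0
```

```bash
python3 -m crank '[{"grip":0.005,"x":-0.002,"y":0.015,"z":0,"yaw":0},{"grip":0.005,"x":-0.006,"y":0.04,"z":0,"yaw":0},{"grip":0.005,"x":-0.01,"y":0.07,"z":0,"yaw":0},{"grip":0.005,"x":-0.014,"y":0.1,"z":0,"yaw":0},{"grip":0.005,"x":-0.019,"y":0.13,"z":0,"yaw":0}]'
python3 -m crank '[{"grip":0.005,"x":-0.004,"y":0.03,"z":0,"yaw":0.05},{"grip":0.005,"x":-0.008,"y":0.06,"z":0,"yaw":0.1},{"grip":0.005,"x":-0.013,"y":0.09,"z":0,"yaw":0.16},{"grip":0.005,"x":-0.016,"y":0.11,"z":0,"yaw":0.21},{"grip":0.005,"x":-0.017,"y":0.12,"z":0,"yaw":0.246}]'
python3 -m crank '[{"grip":0.005,"x":0,"y":0,"z":0,"yaw":0},{"grip":0.005,"x":0,"y":0,"z":0,"yaw":0},{"grip":0.005,"x":0,"y":0,"z":0,"yaw":0},{"grip":0.005,"x":0,"y":0,"z":0,"yaw":0},{"grip":0.005,"x":0,"y":0,"z":0,"yaw":0}]'
python3 - <<'E'
from h import *
import cv2,pickle
s=state();m=camera_model("wrist");im=grab_frame("wrist");pickle.dump(m,open("w4.pkl","wb"));cv2.imwrite("pics/w4.png",im[:,:,::-1]);print(s["ee_pos"],s["ee_rot"])
sc=grab_frame("scene");cv2.imwrite("pics/sc4.png",sc[:,:,::-1])
a=cv2.resize(im[:,160:],None,fx=400/480,fy=400/480,interpolation=3)
b=cv2.resize(sc[180:330,210:410],None,fx=2,fy=2,interpolation=2)
o=np.zeros((400,800,3),np.uint8);o[:,:400]=a;o[:300,400:]=b;cv2.imwrite("pics/m4.png",o[:,:,::-1])
E
```

```text
time_s: 10.82
ee_pos: [537.1, 92.7, 214.2]
ee_rot: [180.0, -0.1, -171.4]
force: [-0.5, -0.4, -2.2]
gripper_width: 11.8
gripper_force: 35.0
time_s: 11.23
ee_pos: [536.1, 215.6, 214.0]
ee_rot: [180.0, -0.1, 174.5]
force: [-0.1, -1.4, -2.1]
gripper_width: 11.8
gripper_force: 35.0
time_s: 11.65
ee_pos: [536.6, 211.8, 215.0]
ee_rot: [-180.0, -0.0, 174.5]
force: [0.1, 0.1, -1.1]
gripper_width: 11.6
gripper_force: 35.0
[536.56658151 211.8001486  214.95457369] [-1.79990216e+02 -4.63490170e-03  1.74453497e+02]
```

View pics/m4.png

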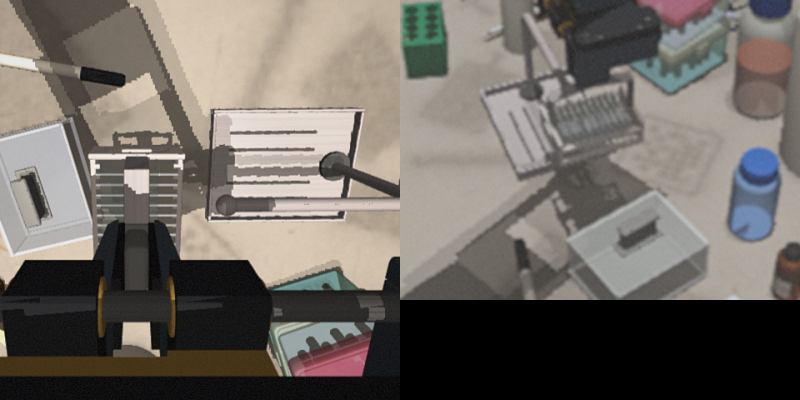

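The wrist view shows the bar's ball near full-frame (432,246), and the bar running right to about (634,245). The carrier hangs level left of it. I'll take the edges from intensity profiles.

Run:
```python
from h import *
import cv2
g=cv2.cvtColor(cv2.imread("pics/w4.png"),6).astype(int)
for u in(420,426,432,438,444,470,500,550,585,600,620,635):print(u,g[222:274:2,max(u-1,0):u+2].mean(1).astype(int))
print("row246",g[246,405:470:2])
```

```text
420 [ 84  97 119 120 126 126 126 124 113  84  68  62  71  74  80  92 113 123
 221  81  60 181 209 194 197 194]
426 [ 85 125 127 122 126 126 102  61  71  75  76  87  90 104 100 100  94  82
 188 113  59 182 207 203 203 199]
432 [123 125 125 122 124 117  66  73  79  84  85  89  92  88  86  85  80  78
  77 108  60 182 201 205 203 201]
438 [128 125 127 192 197 199 184  75  78  86  87  88  89  88  87  84  79  74
 175  75  58 194 208 205 204 202]
444 [225 220 221 218 220 221 225 195  69  76  79  81  85  81  83  70 148 223
 216  72  61 205 207 202 203 202]
470 [218 220 217 214 217 218 224 159  65  76  83  87  91  85  87  70 156 219
 168  61  62 216 202 204 206 203]
500 [216 215 215 214 213 218 222 151  84 144 176 201 215 211 208 173 178 218
 214  70  68 223 176 204 206 204]
550 [219 218 214 215 218 219 218 196 101 155 180 203 212 208 201 162 219 219
 200  62 111 230 174 198 199 195]
585 [170 168 164 165 168 167 169 148 110 156 182 202 206 205 190 153 162 162
 158 160 157 161 166 171 177 182]
600 [ 94 166 164 166 167 165 169 144 112 156 181 205 204 206 193 153 161 166
 167 169 165 164 165 166 160 160]
620 [ 52  49  46  47  68 162 171 110 117 158 180 201 202 203 184 145 160 160
 161 160 161 163 166 167 168 170]
635 [ 66  60  58  53  48  45  47  59 122 158 183 200 200 202 188 143 165 167
 163 166 170 166 167 165 161 160]
row246 [116  97  49 121 123 125 127  58  82  80  86 101 107  87  95  94  89  85
  85  76  95  92  94  91  94  94  93  96  94  89  88  92  91]
```

Run:
```python
from h import *
import pickle
np.set_printoptions(precision=1,suppress=True)
b=pickle.load(open("w4.pkl","rb"));S,T=camera_model("scene"),camera_model("top")
print("ball tri",tri([ray(b,(431.5,246)),ray(S,(292.9,224.1)),ray(T,(289.6,245.3))]))
P=[plane(ray(b,p),130) for p in((431.5,246),(470,245),(550,244.7),(600,244.5),(635,244.6))];print(P)
d=P[-1]-P[1];print(np.degrees(np.arctan2(d[1],d[0])))
print("end",plane(ray(b,(418.5,246)),130))
# pixels per mm
```

```text
ball tri (array([541.3, 276.6, 132.1]), [np.float64(0.8003804011549017), np.float64(0.2675377259760086), np.float64(0.8904190581390298)])
[array([541.2, 276.9, 130. ]), array([542.8, 300.1, 130. ]), array([547.2, 348.2, 130. ]), array([550. , 378.3, 130. ]), array([552.1, 399.4, 130. ])]
84.66297977165478
end [540.5 269.1 130. ]
```

```bash
python3 -m crank '[{"grip":0.005,"x":0.001,"y":0,"z":0.008,"yaw":0},{"grip":0.005,"x":0.001,"y":0,"z":0.019,"yaw":0},{"grip":0.005,"x":0.001,"y":0,"z":0.03,"yaw":0},{"grip":0.005,"x":0.001,"y":0,"z":0.037,"yaw":0},{"grip":0.005,"x":0.001,"y":0,"z":0.039,"yaw":0}]'
python3 -m crank '[{"grip":0.005,"x":0,"y":0,"z":0,"yaw":0},{"grip":0.005,"x":0,"y":0,"z":0,"yaw":0},{"grip":0.005,"x":0,"y":0.004,"z":0,"yaw":0},{"grip":0.005,"x":0,"y":0.012,"z":0,"yaw":0},{"grip":0.005,"x":0,"y":0.02,"z":0,"yaw":0}]'
python3 -m crank '[{"grip":0.005,"x":0,"y":0.008,"z":0,"yaw":0},{"grip":0.005,"x":0,"y":0.016,"z":0,"yaw":0},{"grip":0.005,"x":0,"y":0.024,"z":0,"yaw":0},{"grip":0.005,"x":0,"y":0.03,"z":0,"yaw":0},{"grip":0.005,"x":0,"y":0.035,"z":0,"yaw":0}]'
python3 - <<'E'
from h import *
import cv2
s=state();print(s["ee_pos"],s["ee_rot"])
sc=grab_frame("scene");im=grab_frame("wrist")
o=np.zeros((400,800,3),np.uint8);o[:,:400]=cv2.resize(im[:,160:],(400,400),interpolation=3);o[:300,400:]=cv2.resize(sc[195:270,245:345],None,fx=4,fy=4,interpolation=2);cv2.imwrite("pics/m5.png",o[:,:,::-1])
E
```

```text
time_s: 12.17
ee_pos: [534.3, 212.5, 173.5]
ee_rot: [-179.9, -0.2, 174.5]
force: [-0.3, -0.5, -0.9]
gripper_width: 11.6
gripper_force: 35.0
time_s: 12.58
ee_pos: [537.8, 233.6, 176.5]
ee_rot: [179.9, 0.1, 174.5]
force: [-0.1, -0.1, -0.4]
gripper_width: 11.4
gripper_force: 35.0
time_s: 13.0
ee_pos: [540.8, 268.7, 175.9]
ee_rot: [180.0, 0.0, 174.6]
force: [0.8, 0.2, -1.0]
gripper_width: 11.5
gripper_force: 35.0
[540.78433426 268.66484771 175.89626043] [1.79994498e+02 1.91394805e-03 1.74550323e+02]
```

View pics/m5.png

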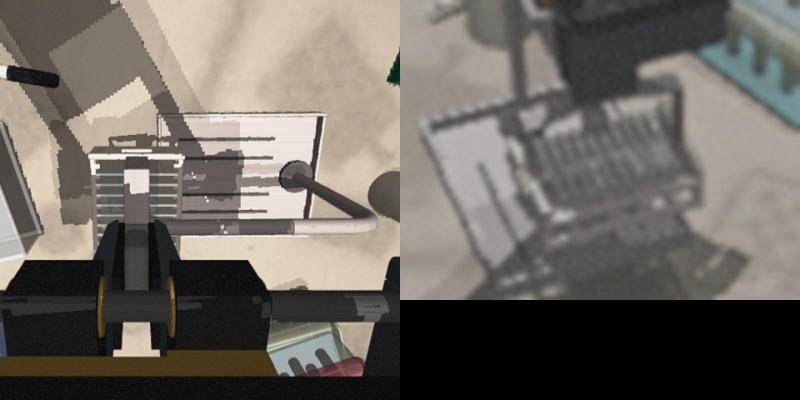

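The bar now enters under the crosspiece with no contact force. I'll go on along the bar to its middle.

```bash
python3 -m crank '[{"grip":0.005,"x":0,"y":0.006,"z":0,"yaw":0},{"grip":0.005,"x":0,"y":0.014,"z":0,"yaw":0},{"grip":0.005,"x":0,"y":0.023,"z":0,"yaw":0},{"grip":0.005,"x":0,"y":0.032,"z":0,"yaw":0},{"grip":0.005,"x":0,"y":0.04,"z":0,"yaw":0}]'
python3 -m crank '[{"grip":0.005,"x":0,"y":0.01,"z":0,"yaw":0},{"grip":0.005,"x":0,"y":0.02,"z":0,"yaw":0},{"grip":0.005,"x":0,"y":0.028,"z":0,"yaw":0},{"grip":0.005,"x":0,"y":0.034,"z":0,"yaw":0},{"grip":0.005,"x":0,"y":0.035,"z":0,"yaw":0}]'
python3 -m crank '[{"grip":0.005,"x":0,"y":0,"z":0.001,"yaw":0},{"grip":0.005,"x":0,"y":0,"z":0.004,"yaw":0},{"grip":0.005,"x":0,"y":0,"z":0.007,"yaw":0},{"grip":0.005,"x":0,"y":0,"z":0.01,"yaw":0},{"grip":0.005,"x":0,"y":0,"z":0.011,"yaw":0}]'
```

```text
time_s: 13.52
ee_pos: [544.7, 308.6, 176.0]
ee_rot: [180.0, 0.0, 174.5]
force: [0.7, -0.1, -2.1]
gripper_width: 11.8
gripper_force: 35.0
time_s: 13.93
ee_pos: [548.0, 343.7, 175.8]
ee_rot: [180.0, 0.0, 174.6]
force: [1.1, -0.4, -1.9]
gripper_width: 12.0
gripper_force: 35.0
time_s: 14.35
ee_pos: [547.6, 341.7, 164.2]
ee_rot: [-180.0, -0.1, 174.5]
force: [1.3, 0.3, -1.8]
gripper_width: 11.8
gripper_force: 35.0
```

```bash
python3 -m crank '[{"grip":0.005,"x":0,"y":0,"z":0.001,"yaw":0},{"grip":0.005,"x":0,"y":0,"z":0.002,"yaw":0},{"grip":0.005,"x":0,"y":0,"z":0.003,"yaw":0},{"grip":0.005,"x":0,"y":0,"z":0.004,"yaw":0},{"grip":0.005,"x":0,"y":0,"z":0.004,"yaw":0}]'
python3 -m crank '[{"grip":0.005,"x":0,"y":0,"z":0.0005,"yaw":0},{"grip":0.005,"x":0,"y":0,"z":0.001,"yaw":0},{"grip":0.005,"x":0,"y":0,"z":0.0015,"yaw":0},{"grip":0.005,"x":0,"y":0,"z":0.0015,"yaw":0},{"grip":0.005,"x":0,"y":0,"z":0.0015,"yaw":0}]'
```

```text
time_s: 14.77
ee_pos: [547.9, 342.2, 160.8]
ee_rot: [-180.0, -0.0, 174.5]
force: [-0.4, 0.2, -1.9]
gripper_width: 11.5
gripper_force: 35.0
time_s: 15.18
ee_pos: [547.9, 342.3, 159.5]
ee_rot: [180.0, 0.0, 174.5]
force: [-1.9, 0.2, -1.9]
gripper_width: 12.0
gripper_force: 35.0
```

```bash
python3 -m crank '[{"grip":0.005,"x":0,"y":0,"z":0.0005,"yaw":0},{"grip":0.005,"x":0,"y":0,"z":0.001,"yaw":0},{"grip":0.005,"x":0,"y":0,"z":0.001,"yaw":0},{"grip":0.005,"x":0,"y":0,"z":0.001,"yaw":0},{"grip":0.005,"x":0,"y":0,"z":0.001,"yaw":0}]'
python3 -m crank '[{"grip":0.005,"x":0,"y":0,"z":0.0003,"yaw":0},{"grip":0.005,"x":0,"y":0,"z":0.0007,"yaw":0},{"grip":0.005,"x":0,"y":0,"z":0.0007,"yaw":0},{"grip":0.005,"x":0,"y":0,"z":0.0007,"yaw":0},{"grip":0.005,"x":0,"y":0,"z":0.0007,"yaw":0}]'
```

```text
time_s: 15.6
ee_pos: [548.0, 342.3, 158.5]
ee_rot: [180.0, 0.0, 174.5]
force: [0.6, -0.3, -1.2]
gripper_width: 11.9
gripper_force: 35.0
time_s: 16.02
ee_pos: [548.0, 342.4, 158.1]
ee_rot: [180.0, 0.0, 174.5]
force: [-1.2, -0.3, 0.7]
gripper_width: 11.4
gripper_force: 35.0
```

```bash
python3 -m crank '[{"grip":0.005,"x":0,"y":0,"z":0.0005,"yaw":0},{"grip":0.005,"x":0,"y":0,"z":0.0005,"yaw":0},{"grip":0.005,"x":0,"y":0,"z":0.0005,"yaw":0},{"grip":0.005,"x":0,"y":0,"z":0.0005,"yaw":0},{"grip":0.005,"x":0,"y":0,"z":0.0005,"yaw":0}]' 10
```

```text
time_s: 16.43
ee_pos: [548.1, 342.4, 158.0]
ee_rot: [180.0, 0.0, 174.5]
force: [-1.8, -0.7, 6.0]
gripper_width: 12.2
gripper_force: 10.0
```

```bash
python3 -m crank '[{"grip":0.014,"x":0,"y":0,"z":0,"yaw":0},{"grip":0.018,"x":0,"y":0,"z":0,"yaw":0},{"grip":0.024,"x":0,"y":0,"z":0,"yaw":0},{"grip":0.032,"x":0,"y":0,"z":0,"yaw":0},{"grip":0.04,"x":0,"y":0,"z":0,"yaw":0}]' 5
python3 -m crank '[{"grip":0.045,"x":0,"y":0,"z":0,"yaw":0},{"grip":0.045,"x":0,"y":0,"z":-0.005,"yaw":0},{"grip":0.045,"x":0,"y":0,"z":-0.015,"yaw":0},{"grip":0.045,"x":0,"y":0,"z":-0.03,"yaw":0},{"grip":0.045,"x":0,"y":0,"z":-0.05,"yaw":0}]'
python3 -m crank '[{"grip":0.045,"x":0,"y":0,"z":-0.015,"yaw":0},{"grip":0.045,"x":0,"y":0,"z":-0.03,"yaw":0},{"grip":0.045,"x":0,"y":0,"z":-0.045,"yaw":0},{"grip":0.045,"x":0,"y":0,"z":-0.05,"yaw":0},{"grip":0.045,"x":0,"y":0,"z":-0.05,"yaw":0}]'
python3 -m crank '[{"grip":0.045,"x":0,"y":0,"z":0,"yaw":0},{"grip":0.045,"x":0,"y":0,"z":0,"yaw":0},{"grip":0.045,"x":0,"y":0,"z":0,"yaw":0},{"grip":0.045,"x":0,"y":0,"z":0,"yaw":0},{"grip":0.045,"x":0,"y":0,"z":0,"yaw":0}]'
python3 - <<'E'
from h import *
import cv2
a=grab_frame("scene");w=grab_frame("wrist")
import time
o=np.zeros((600,800,3),np.uint8);o[:300,:400]=cv2.resize(a[195:270,245:345],None,fx=4,fy=4,interpolation=2);o[:300,400:]=cv2.resize(w,(400,300),interpolation=3);o[300:,:400]=cv2.resize(a[250:400,240:440],None,fx=2,fy=2);cv2.imwrite("pics/m6.png",o[:,:,::-1])
E
```

```text
time_s: 16.85
ee_pos: [547.9, 342.3, 156.9]
ee_rot: [-180.0, -0.0, 174.5]
force: [0.2, -0.4, -0.3]
gripper_width: 34.7
gripper_force: 0.0
time_s: 17.27
ee_pos: [547.5, 342.0, 207.5]
ee_rot: [-179.9, -0.1, 174.5]
force: [0.9, 0.1, -0.3]
gripper_width: 45.0
gripper_force: 0.0
time_s: 17.68
ee_pos: [548.7, 342.8, 259.8]
ee_rot: [179.8, 0.2, 174.5]
force: [-0.3, -0.4, -0.8]
gripper_width: 44.7
gripper_force: 0.0
time_s: 18.1
ee_pos: [547.8, 342.2, 256.5]
ee_rot: [-180.0, -0.1, 174.5]
force: [0.4, 0.7, -0.7]
gripper_width: 45.3
gripper_force: 0.0
```

View pics/m6.png

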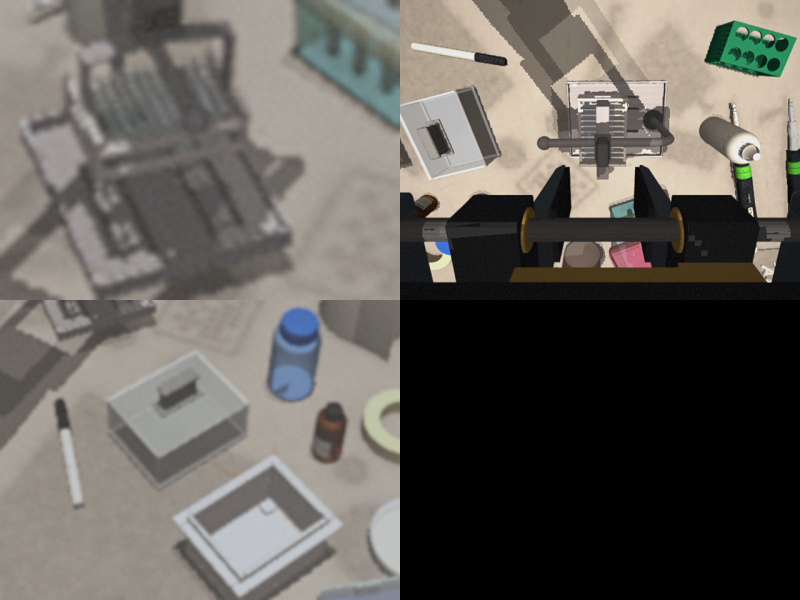

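The carrier hangs on the bar (wrist panel), the cover stands beside the empty dish, and nothing else has moved. Before handing in, I'll check that it's still and level: a frame difference for motion, and projections of a level carrier against the handle ends I read in the scene panel, (232,28) and (80,45).

```bash
python3 -m crank '[{"grip":0.045,"x":0,"y":0,"z":0,"yaw":0},{"grip":0.045,"x":0,"y":0,"z":0,"yaw":0},{"grip":0.045,"x":0,"y":0,"z":0,"yaw":0},{"grip":0.045,"x":0,"y":0,"z":0,"yaw":0},{"grip":0.045,"x":0,"y":0,"z":0,"yaw":0}]' >/dev/null
python3 - <<'E'
from h import *
import cv2
np.set_printoptions(precision=1,suppress=True)
f=[]
for i in range(4):
    f.append(cv2.cvtColor(grab_frame("scene")[195:270,245:345],7).astype(float))
print("diff",[np.abs(cv2.GaussianBlur(f[i]-f[0],(5,5),0)).max() for i in(1,2,3)])
p=cv2.resize(cv2.cvtColor(cv2.imread("pics/m6.png")[:300,:400],6),(100,75),interpolation=3).astype(float)
print("vs m6",np.abs(cv2.GaussianBlur(f[3]-p,(5,5),0)).max(), "noise ref",np.abs(cv2.GaussianBlur(f[3]-p,(5,5),0))[:20,80:].max())
S=camera_model("scene");K,R,t=[np.array(S[k]) for k in("intrinsics","R","t")]
for tilt in(-.2,-.1,0,.1,.2):
    o=[]
    for x,z in((-43,-2),(43,-2),(-45,-40),(45,-40)):
        X=x*np.cos(tilt)+z*np.sin(tilt);Z=-x*np.sin(tilt)+z*np.cos(tilt)
        W=np.array([547.3+.9957*X,342.4-.0925*X,135+Z]);c=K@(R@W+t);o.append((c[:2]/c[2]-(245,195))*4)
    print(tilt,*o)
E
```

```text
diff [np.float64(2.34375), np.float64(8.46875), np.float64(8.23828125)]
vs m6 10.78515625 noise ref 1.40234375
-0.2 [79.4 71.2] [223.2   9.5] [ 94.3 119.6] [241.1  56.2]
-0.1 [77.3 65.7] [224.2  15.4] [ 85.9 116.6] [235.9  64.4]
0 [75.9 59.9] [224.5  21.4] [ 78.  112.8] [229.9  72.3]
0.1 [75.3 53.9] [224.   27.5] [ 70.8 108.2] [223.1  79.9]
0.2 [75.4 47.6] [222.8  33.7] [ 64.3 103. ] [215.7  87. ]
```

```bash
for i in 1 2 3; do python3 -m crank '[{"grip":0.045,"x":0,"y":0,"z":0,"yaw":0},{"grip":0.045,"x":0,"y":0,"z":0,"yaw":0},{"grip":0.045,"x":0,"y":0,"z":0,"yaw":0},{"grip":0.045,"x":0,"y":0,"z":0,"yaw":0},{"grip":0.045,"x":0,"y":0,"z":0,"yaw":0}]' >/dev/null; done
python3 - <<'E'
from h import *
import cv2
f=[cv2.GaussianBlur(cv2.cvtColor(grab_frame("scene")[190:270,245:345],7).astype(float),(3,3),0) for i in range(8)]
for i in range(1,8):
    d=np.abs(f[i]-f[0]);j=np.unravel_index(d.argmax(),d.shape);print(round(d.max(),1),j[1]+245,j[0]+190,(d>6).sum())
np.save("f.npy",f)
m=np.mean(f,0).astype(int)
print("cols 258..312 step2, rows 192..")
for r in range(2,44):print(190+r,' '.join('%3d'%v for v in m[r,13:67:2]))
E
```

```text
2.6 274 190 0
2.6 284 263 0
2.4 284 263 0
2.9 269 247 0
3.4 281 197 0
3.5 259 246 0
2.6 274 193 0
cols 258..312 step2, rows 192..
192 167 149 109 111 114 115  99  80  81  84 115 140 133 116 106 105 140 159 159 159 160 161 163 163 163 164 165
193 173 152 109 110 114 114 100  81  79  83 102 112 101  86  78  77 124 154 155 157 159 160 162 163 163 164 164
194 170 139 105 109 113 114 100  82  79  82  84  83  77  72  70  70 110 148 151 155 158 160 162 163 163 164 164
195 152 120 101 108 112 114 100  83  79  81  76  72  71  71  70  69 103 144 148 153 157 160 162 163 163 164 164
196 129 107  99 108 112 113 100  83  79  81  75  70  70  68  66  65 100 143 147 153 157 160 163 163 164 164 164
197 115 107 102 107 112 112 100  83  80  83  74  69  66  62  60  60  99 142 147 152 157 161 163 163 164 164 164
198 120 124 108 106 111 111 101  84  81  85  74  67  61  57  56  58  98 141 145 150 156 159 162 163 163 164 164
199 140 142 112 106 110 111 103  84  82  85  74  66  59  56  56  58  98 135 138 141 147 148 157 163 163 164 164
200 155 147 111 105 110 110 104  85  81  84  73  65  58  56  58  59  92 11
[... 3033 characters left out ...]
 104 113 107 100 118 159 162
228 152 156 147 112 115 158 122  94  99 100  98  97  97  97 100 101  99  92  92  98 102 104  92  89 116 159 163
229 155 156 152 119 104 149 137 105 112 110  99  98  99 100 104 103 103  97  94 102 100 102  91  90 112 154 165
230 155 155 155 129  99 130 135 126 134 129 104 100 102 103 103 100 102  97  92 102 101 105  98  98 107 141 162
231 155 154 156 138 101 109 125 150 156 143 108 103 102  98  95  94 101  97  92 102 103 106 104 103 103 122 146
232 155 154 155 146 108 100 124 156 155 136 104  99  97  90  86  90 102 100  97 103 105 105 105  99  99 108 121
233 155 154 155 151 116 100 122 134 125 111  94  90  91  88  88  94 105 103 102 101 103 104 105  94  94 103 105
```

The carrier is at rest now, but I read a possible tilt. I'll fit the known outline to the scene and wrist pictures. The earlier gripped, level picture serves as a check of the method.

```bash
cat > fit.py <<'E'
from h import *
import cv2,pickle
# carrier edges (carrier frame, mm)
E=[]
for y in(-7,7):
    E+=[((-43.5,y,67),(0,y,73)),((0,y,73),(43.5,y,67)),((-43.5,y,30),(-43.5,y,67)),((43.5,y,30),(43.5,y,67)),((-40.5,y,30),(-40.5,y,64)),((40.5,y,30),(40.5,y,64)),((-40.5,y,64),(0,y,70)),((0,y,70),(40.5,y,64))]
for x in(-43.5,43.5):E.append(((x,-7,67),(x,7,67)))
B=[]
for x in(-45,45):B.append(((x,-31,30),(x,31,30)))
for y in(-31,31):B.append(((-45,y,30),(45,y,30)))
B+=[((-45,-31,0),(45,-31,0)),((-45,-31,0),(-45,-31,30)),((45,-31,0),(45,-31,30))]
G=[]
for y in(-6,6):G.append(((-13,y,99),(13,y,99)))
for x in(-13,13):G.append(((x,-6,99),(x,6,99)))
def pts(L):
    P,Q=[],[]
    for a,b in L:
        a,b=np.array(a,float),np.array(b,float)
        for t in np.linspace(.03,.97,25):P.append(a+t*(b-a));Q.append(b-a)
    return np.array(P),np.array(Q)
EP=pts(E+B+G)
def prep(im):
    g=cv2.GaussianBlur(cv2.cvtColor(im,6).astype(np.float32),(0,0),.8);return cv2.Sobel(g,5,1,0),cv2.Sobel(g,5,0,1)
def score(m,gr,par,base,yaw):
    # par: dx along bar-perp, dy, dz, tilt about y ; rotates about the saddle (0,0,70)
    dx,dy,dz,th=par;P,Q=EP
    Ry=np.array([[np.cos(th),0,np.sin(th)],[0,1,0],[-np.sin(th),0,np.cos(th)]])
    Rz=np.array([[np.cos(yaw),-np.sin(yaw),0],[np.sin(yaw),np.cos(yaw),0],[0,0,1]])
    W=(Rz@(Ry@(P-[0,0,70]).T+np.array([[dx],[dy],[dz]]))).T+base;W2=W+1e-2*(Rz@Ry@Q.T).T
    pr=lambda X:(lambda c:c[:,:2]/c[:,2:])((m["intrinsics"]@(m["R"]@X.T+m["t"][:,None])).T)
    u=pr(W).astype(np.float32);d=pr(W2)-u;n=np.c_[-d[:,1],d[:,0]];n/=np.linalg.norm(n,axis=1)[:,None]+1e-9
    gx=cv2.remap(gr[0],u[None,:,0],u[None,:,1],1)[0];gy=cv2.remap(gr[1],u[None,:,0],u[None,:,1],1)[0]
    return np.minimum(np.abs(gx*n[:,0]+gy*n[:,1]),120).mean()
def scan(ms,base,yaw,name,dzs):
    R={}
    for th in np.arange(-.24,.241,.04):
        R[round(th,2)]=max((sum(score(m,g,(dx,dy,dz,th),base,yaw) for m,g in ms),dx,dy,dz) for dx in np.arange(-12,12.1,1.5) for dy in np.arange(-6,6.1,1.5) for dz in dzs)
    print(name);[print(k,[round(float(v),1) for v in r]) for k,r in R.items()]
E
python3 - <<'E'
from fit import *
S=camera_model("scene");w=camera_model("wrist");iw=grab_frame("wrist")[:,:,::-1].copy();isc=grab_frame("scene")[:,:,::-1].copy()
cv2.imwrite("pics/w7.png",iw);cv2.imwrite("pics/sc7.png",isc);pickle.dump(w,open("w7.pkl","wb"))
scan([(S,prep(cv2.imread("pics/sc4.png")))],np.array([536.6,211.8,215-92.8+70]),np.radians(-5.5),"check sc4 (level)",(-2,0,2))
base=np.array([547.2,342.4,135])
scan([(S,prep(isc))],base,np.radians(-5.5),"scene now",(-2,0,2))
scan([(w,prep(iw))],base,np.radians(-5.5),"wrist now",(-2,0,2))
E
```

```text
check sc4 (level)
-0.24 [64.7, -4.5, -1.5, -2.0]
-0.2 [64.5, -3.0, -4.5, -2.0]
-0.16 [68.1, -3.0, -4.5, -2.0]
-0.12 [69.4, -3.0, -6.0, -2.0]
-0.08 [69.0, -1.5, -6.0, -2.0]
-0.04 [67.1, -1.5, -1.5, 2.0]
0.0 [68.6, 1.5, -1.5, 2.0]
0.04 [67.1, 4.5, 3.0, -2.0]
0.08 [63.8, 3.0, -6.0, -2.0]
0.12 [60.9, 4.5, -6.0, -2.0]
0.16 [59.7, 12.0, 3.0, 0.0]
0.2 [60.8, 12.0, 1.5, 2.0]
0.24 [58.4, 6.0, -4.5, -2.0]
scene now
-0.24 [61.1, -4.5, -6.0, -2.0]
-0.2 [62.2, -4.5, -6.0, -2.0]
-0.16 [62.9, -3.0, -3.0, -2.0]
-0.12 [63.7, -1.5, -3.0, -2.0]
-0.08 [66.2, -1.5, -1.5, -2.0]
-0.04 [69.5, 0.0, 0.0, -2.0]
0.0 [72.4, 0.0, -3.0, 2.0]
0.04 [73.4, 1.5, -1.5, 2.0]
0.08 [74.8, 3.0, -1.5, 2.0]
0.12 [74.7, 4.5, 1.5, 0.0]
0.16 [69.8, 4.5, 0.0, 0.0]
0.2 [63.7, 4.5, -3.0, 2.0]
0.24 [62.0, 3.0, -6.0, 2.0]
wrist now
-0.24 [67.3, 1.5, 0.0, -2.0]
-0.2 [68.2, -4.5, 0.0, 0.0]
-0.16 [64.9, -9.0, 0.0, -2.0]
-0.12 [73.9, -9.0, 0.0, 0.0]
-0.08 [69.9, -3.0, 0.0, 2.0]
-0.04 [70.5, -4.5, 0.0, 0.0]
0.0 [72.1, -1.5, 0.0, 2.0]
0.04 [77.8, 1.5, 0.0, 0.0]
0.08 [78.7, 1.5, 0.0, 2.0]
0.12 [73.7, 3.0, 0.0, -2.0]
0.16 [72.0, 6.0, 0.0, -2.0]
0.2 [71.7, 10.5, 0.0, 2.0]
0.24 [73.8, 12.0, 0.0, 0.0]
```

Both views agree on about 0.08 rad of tilt and 2 mm off centre. I'll run one joint, finer fit to confirm it before handing in.

Run:
```python
from fit import *
S=camera_model("scene");w=pickle.load(open("w7.pkl","rb"));gs,gw=prep(cv2.imread("pics/sc7.png")),prep(cv2.imread("pics/w7.png"))
base=np.array([547.2,342.4,135]);yaw=np.radians(-5.5);off=np.arange(-3,3.1,1)
for th in np.arange(-.04,.25,.02):
    best=max((score(w,gw,(dx,dy,dz,th),base,yaw)+max(score(S,gs,(dx+a,dy+b,dz,th),base,yaw) for a in(-2,0,2) for b in(-2,0,2)),dx,dy,dz) for dx in np.arange(-2,8.1,1) for dy in(-1,0,1) for dz in(0,1.5))
    print(round(th,2),[round(float(v),1) for v in best])
```

```text
-0.04 [138.7, -2.0, 0.0, 1.5]
-0.02 [142.7, -2.0, 0.0, 1.5]
0.0 [143.8, -1.0, 0.0, 0.0]
0.02 [145.2, 1.0, 0.0, 1.5]
0.04 [150.2, 1.0, 0.0, 1.5]
0.06 [154.4, 1.0, 0.0, 1.5]
0.08 [152.7, 2.0, 0.0, 0.0]
0.1 [152.6, 3.0, 0.0, 1.5]
0.12 [146.6, 4.0, 0.0, 1.5]
0.14 [143.5, 3.0, 0.0, 0.0]
0.16 [141.2, 5.0, 0.0, 0.0]
0.18 [138.3, 5.0, 0.0, 1.5]
0.2 [135.4, 6.0, 0.0, 1.5]
0.22 [133.0, 7.0, 0.0, 0.0]
0.24 [131.4, 7.0, 0.0, 1.5]
```

The joint fit gives a tilt of 0.06–0.10 rad and the saddle 1–3 mm off the bar's centre. Both are within the limits and the carrier is at rest, so I'm handing in.

```bash
python3 -c "
from workcell import *
print(job_done())"
```

```text
the job is handed in; nothing more can be done
None
```

The job is handed in (no verdict was returned): the cover stands mouth down on the worktop clear of the dish, and the carrier hangs at rest on the middle of the bar, an estimated 0.06–0.10 rad off level (limit 0.2) and 1–3 mm off centre (limit 12).

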